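# Release a jar from the bench jar clamp and stand it on the trivet

### The job

The jar on the kitchen bench is held in a ratchet clamp. Tip the pawl's lever over so that the pawl lifts clear of the teeth and stays thrown back, then draw the toothed bar fully back by its handle, take the freed jar out and stand it upright in the middle of the wooden trivet. Set it down rather than dropping it, never tip it over, leave the pawl up and the bar back, and leave the bowl, bottle, basket and spoon where they are.

Things in the scene. Friction and masses are not known exactly. Their poses are not given: they have to be found in the camera images.
- clamp: Jar clamp fixed to the bench: base plate 90 mm (x), 305 mm (y, from -185 to +120), 8 mm thick; origin under it on the bench. The toothed bar lies along the clamp's y axis, over x = 0; +y is the way the bar is withdrawn. From -y to +y come a fixed stop (70 mm high, front at y = -151 mm), the jar, the moving jaw, the pawl and the handle post. z up.
- jaw (a point): Middle of the moving jaw, an upright plate on the bar, 50 mm wide (clamp x), 12 mm thick (y), top 122 mm above the bench; at clamp y = -79 mm with the bar home. A lip on top reaches to clamp y = -100 mm, over the jar's lid, so that the jar cannot be lifted before the bar is withdrawn.
- pivot (a point): The pawl's pivot, along the clamp's x axis, at clamp y = 45 mm, 55 mm above the bench, in a fixed housing of two cheeks (70 mm high, 39 mm over their outsides, clamp y = 20 to 70 mm).
- pawl (a joint): Angle of the pawl (rad). 0: tip down in the teeth, the bar is locked. It grows to its end stop at 1.1 as the pawl's upright lever is pushed towards the clamp's +y, lifting the tip. The weighted lever falls back to 0 if let go below about 0.4; above about 0.7 it falls on to 1.1 and stays. It takes less than 3 N.
- lever_top (a point): Centre of the cross bar (14 mm thick, 64 mm long, along clamp x) on top of the pawl's lever, 68 mm from the pivot. Pawl down: at clamp y = 31 mm, 122 mm above the bench; thrown back: clamp y = 98 mm, 97 mm above the bench. The lever below it is 14 mm wide. The space on its -y side is open as far as the jaw.
- bar (a joint): How far the toothed bar, with its jaw and handle, is withdrawn to the clamp's +y (m). 0: home, jaw about 2 mm from the jar; fully back: end stop at 0.070. With the pawl up it slides with 4 N of friction and stays where it is left; with the pawl down it locks after 2 mm.
- handle (a point): Middle of the upright handle post on the bar's free end, 70 mm above the bench. The post is 16 mm in diameter, from 38 mm to 96 mm above the bench, with a 28 mm ball on top (top at 116 mm). It is at clamp y = 168 mm with the bar home and moves with the bar.
- jar_mid (a point): Centre (half-way up) of the lidded jar: 58 mm in diameter, 102 mm high, 0.25 to 0.55 kg, amber with a blank label and a white lid. It stands upright, loose, on the clamp's base plate (8 mm above the bench) at clamp y about -117 mm, between fixed stop and jaw. Its clamp +x and -x sides are open.
- trivet_top (a point): Centre of the top face of the round wooden trivet fixed on the bench, 110 mm in diameter, top 12 mm above the bench. It is on the robot's side of the clamp, left or right.
- bowl: Loose white bowl, 104 mm wide, 45 mm high, origin at the centre of its underside. Leave alone.
- sauce: Loose sauce bottle, 60 mm in diameter, 190 mm high, origin at the centre of its underside. Leave alone.
- basket: Loose blue basket of chopsticks, 110 mm wide, 120 mm high (about 205 mm with the sticks), origin at the centre of its underside. Leave alone.
- spoon: Loose steel spoon, about 180 mm long, lying on the bench beyond the clamp. Leave alone.

How it is judged:
By the outcome, as a careful person would: the job done as asked, in the order asked, and still so for the second after the job is handed in, with the robot touching nothing.
It also fails if it takes over 64 s, if anything falls off the work surface, if the arm or the gripper's body presses on something with over 40 N, if the wrist force passes 120 N, or if a joint passes its speed limit or range.

### The arm

A 6-joint arm with a two-finger parallel gripper is mounted at the origin on the work surface. World frame = base frame: x ahead of the robot, y to its left, z up, the work surface at z = 0. Lengths are in mm, angles in rad, forces in N, time in s.
With the tool pointing down it reaches from about 300 to 775 mm from the base axis. Payload 14.6 kg.
Tool frame: the origin (TCP) lies between the finger pads; the fingertips stand 19 mm ahead of it and the grasp point (between the pads) is the TCP; x points along the fingers, y is the direction in which the jaws open and shut, and the axes are right-handed (so a half turn about x gives the same grasp; the last joint's range is limited). The gripper opens to 94 mm and grips with 3 to 60 N. Pads are 16 mm wide; open, the fingers measure 119 mm over their backs; the gripper's body (75 mm by 177 mm) begins 78 mm behind the grasp point.
Start: joints at [-1.216, 0.3, 1.521, -0, 1.321, -0.067], TCP at [225.164, -501.787, 224.446] pointing down, gripper open.
Joint ranges: [-3.03, 3.03], [-0.79, 2.21], [0.23, 2.52], [-1.04, 4.18], [0, 3.07], [-2.55, 2.55]. Speed limits (rad/s): [2.22, 2.22, 2.57, 3.14, 3.14, 3.14].

### API

Orientations are given as [roll, pitch, yaw] about the fixed x, y, z axes, in that order (R = Rz(yaw) Ry(pitch) Rx(roll)).
In Python, from cell import manip gives the robot as it stands.
- The arm moves only by the tool jog_arm, never from a script. Its argument "series" is one flat list of numbers, 7 for each row, row after row: the turn, a rotation vector about the world's x, y, z in rad, then the shift along the world's x, y, z in m, then the opening, from -1 (shut) to 1 (fully open). A call has 1 to 20 rows; each row is the pose to reach, as a shift and turn from the pose commanded when the call began; what a row does not reach only later rows make up. A row lasts 1/8 s, in which the tool goes at most 62.5 mm and 10.7 degrees, less where a joint would pass 70% of its speed; a pose out of reach is approached as far as the arm can. A call with a gripper value outside its range is refused whole. The fingers move at their own pace and stop on an object; "squeeze" is the grip in N (left out, the last holds). Time passes only in rows, so rows that repeat a pose let the fingers close. It gives the time, the measured TCP pose, the force and the opening at its end, in the units of the state.
- manip.read_state(): the state, without advancing time (a new reading comes with each control period).
- manip.camera(name): name is "scene" or "top" or "wrist"; returns a dict with "color" (384x512x3 uint8, blue, green, red), "range_z" (384x512 float32, mm along the optical axis (not along the pixel's ray), 0 where there is no reading), "fx", "fy", "cx", "cy" (pixels), "D" ([k1, k2, p1, p2, k3] as OpenCV has them; the pictures are not rectified), "pose" (4x4, takes a point from camera to world coordinates); the wrist camera has in their place "mount" (4x4, takes a point from camera to tool coordinates, whose origin is the TCP and whose axes are the tool frame's). Camera axes: x right, y down, z forward; pixel columns grow to the right and rows downward; lengths in mm; the calibration is good to about 2 mm. A picture is of the moment at which its call begins: read the wrist's pose just before it.
- manip.sign_off(): hands the job in, once; it reports no verdict.
The state is a dict: "clock": time; "joints": joint angles; "qd": joint speeds; "effort": joint torques, N m; "eef_pos": TCP position; "eef_rot": TCP orientation; "wrist_force": force on the tool from outside, world axes, zero at the start; "moment": the same for the moment, N m; "finger_gap": finger opening in mm.
Only numpy, scipy, OpenCV 4.12 (cv2) and the standard library are available. Lean on these libraries where they do the work, as an engineer would, in place of code of your own. Each camera call takes 0.05 s, during which the arm holds its last target.

## Working session

There is one attempt and no reset: what is moved stays moved. The work goes in short steps, Python scripts to look and compute and a tool call to move; the robot and the scene stay as the last step left them, time stands still between calls to the robot, and variables do not carry over. Pictures are saved under pics/ and viewed, and the job is handed in when it is done.

Besides the shell and the picture viewer there is one more tool, called after "Call:" in YAML: its name, and indented under it one key for each argument. jog_arm: Moves the arm, as the interface text tells. Its arguments: {"type":"object","properties":{"series":{"type":"array","items":{"type":"number"}},"squeeze":{"type":"number"}},"required":["series"]}

```bash
ls; mkdir -p pics; python3 - <<'E'
from cell import manip
import cv2,numpy as np,pickle
s=manip.read_state();print(s)
for n in ["scene","top","wrist"]:
    c=manip.camera(n);pickle.dump(c,open(f"pics/{n}0.pkl","wb"));cv2.imwrite(f"pics/{n}0.png",c["color"])
    print(n,c["fx"],c["fy"],c["cx"],c["cy"],c["D"],np.round(c.get("pose",c.get("mount")),3).tolist())
E
```

```text
pics
{'clock': 0.0, 'joints': array([-1.21558818e+00,  3.00454195e-01,  1.52155774e+00, -9.58368413e-06,
        1.32067939e+00, -6.66473094e-02]), 'qd': array([ 0.00105831, -0.00092176,  0.00248731, -0.00043129,  0.00106116,
        0.00209943]), 'effort': array([-1.38529034e-03, -5.31809950e+01, -3.52738059e+01,  7.07951188e-02,
        2.44329509e-02, -9.33940737e-05]), 'eef_pos': array([ 225.09205095, -501.58159331,  223.90546136]), 'eef_rot': array([-1.62899464,  1.56969762,  1.93445585]), 'wrist_force': array([0.27102745, 0.25545069, 0.30233442]), 'moment': array([ 0.05101033, -0.00581514, -0.00471777]), 'finger_gap': 94.0843293930991}
scene 380.96962771589426 380.96962771589426 252.37784269831144 190.98749870666367 [-0.09331349  0.          0.          0.          0.        ] [[-0.719, 0.388, -0.577, 1155.569], [0.695, 0.378, -0.612, 617.326], [-0.019, -0.841, -0.541, 627.81], [0.0, 0.0, 0.0, 1.0]]
top 362.80695535884405 362.80695535884405 249.1397705126446 185.33349287114007 [0.03183262 0.         0.         0.         0.        ] [[-0.012, -0.986, 0.164, 466.899], [-1.0, 0.012, -0.004, 0.857], [0.002, -0.164, -0.986, 994.948], [0.0, 0.0, 0.0, 1.0]]
wrist 316.58726718222437 316.58726718222437 254.94998494392905 189.7785499771797 [-0.01643474  0.          0.          0.          0.        ] [[-0.0, -0.271, 0.962, -159.046], [1.0, -0.001, 0.0, 0.753], [0.001, 0.962, 0.271, -78.784], [0.0, 0.0, 0.0, 1.0]]
```

View pics/scene0.png

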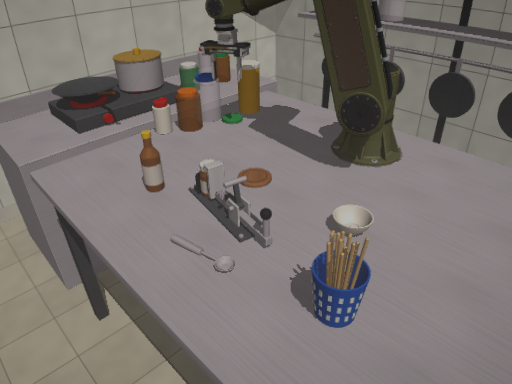

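View pics/top0.png

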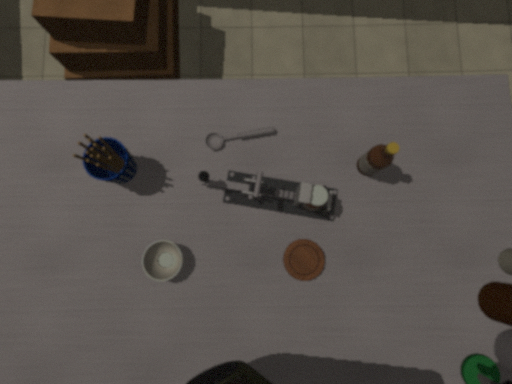

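View pics/wrist0.png

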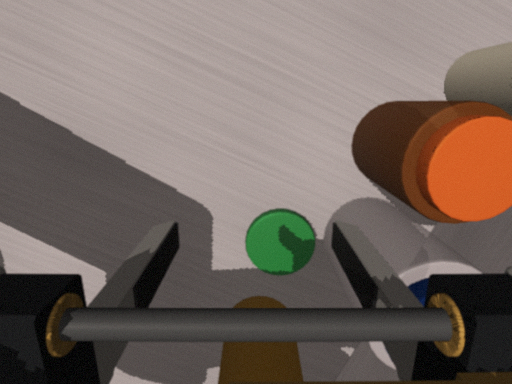

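The top view shows the clamp from handle (204,176) to fixed stop (333,205), the jar lid at (318,195), the trivet at (304,260), the bowl (163,261), the basket (108,160), the sauce bottle (378,158) and the spoon (240,136).

```bash
cat > h.py <<'E'
import numpy as np,cv2,pickle
def load(n): return pickle.load(open(f"pics/{n}.pkl","rb"))
def K(c): return np.array([[c["fx"],0,c["cx"]],[0,c["fy"],c["cy"]],[0,0,1.]])
def rays(c,uv):
    n=cv2.undistortPoints(np.array(uv,float).reshape(-1,1,2),K(c),np.array(c["D"])).reshape(-1,2)
    return np.c_[n,np.ones(len(n))]
def onplane(c,uv,z,P=None):
    P=c["pose"] if P is None else P
    d=rays(c,uv)@P[:3,:3].T;o=P[:3,3]
    return o+d*((z-o[2])/d[:,2])[:,None]
def cloud(c,P=None):
    P=c["pose"] if P is None else P
    h,w=c["range_z"].shape
    v,u=np.mgrid[:h,:w]
    r=rays(c,np.c_[u.ravel(),v.ravel()])*c["range_z"].reshape(-1,1)
    return (r@P[:3,:3].T+P[:3,3]).reshape(h,w,3)
def proj(c,X,P=None):
    P=np.linalg.inv(c["pose"] if P is None else P)
    r,_=cv2.Rodrigues(P[:3,:3])
    return cv2.projectPoints(np.array(X,float).reshape(-1,1,3),r,P[:3,3],K(c),np.array(c["D"]))[0].reshape(-1,2)
E
python3 - <<'E'
from h import *
c=load("top0");W=cloud(c)
im=c["color"]
for n,(u,v) in dict(handle=(204,176),trivet=(304,260),lid=(318,195),stop=(333,205),jaw=(306,190),lever=(258,188),bench=(250,300),bowl=(163,261),sauce=(392,148),basket=(108,160)).items(): print(n,W[v,u].round(1))
cr=im[150:280,190:350];cv2.imwrite("pics/crop.png",cv2.resize(cr,None,fx=4.5,fy=4.5,interpolation=cv2.INTER_CUBIC))
hsv=cv2.cvtColor(im,cv2.COLOR_BGR2HSV)
# dark base plate by height
Z=W[...,2]
# trivet
m=((Z>6)&(Z<18)).astype(np.uint8);m[:230]=0;m[290:]=0;m[:,:270]=0;m[:,340:]=0
p=W[m>0];print("trivet",len(p),p.mean(0),p.min(0),p.max(0))
E
```

```text
handle [638.3 108.5 114.4]
trivet [ 428.4 -145.6   14.4]
lid [ 588.  -171.4  111.6]
stop [ 573.8 -230.4   11.5]
jaw [ 599.  -140.5  123.5]
lever [604.3 -23.9 130. ]
bench [326.3  -1.5  -2.3]
bowl [430.4 228.3   7.8]
sauce [ 683.4 -328.9  189.8]
basket [676.2 337.5 135.9]
trivet 1346 [ 429.86712037 -145.1841901    12.79410245] [ 376.4254325  -200.0538193     6.06238387] [483.39727016 -61.42523537  17.94462629]
```

View pics/crop.png

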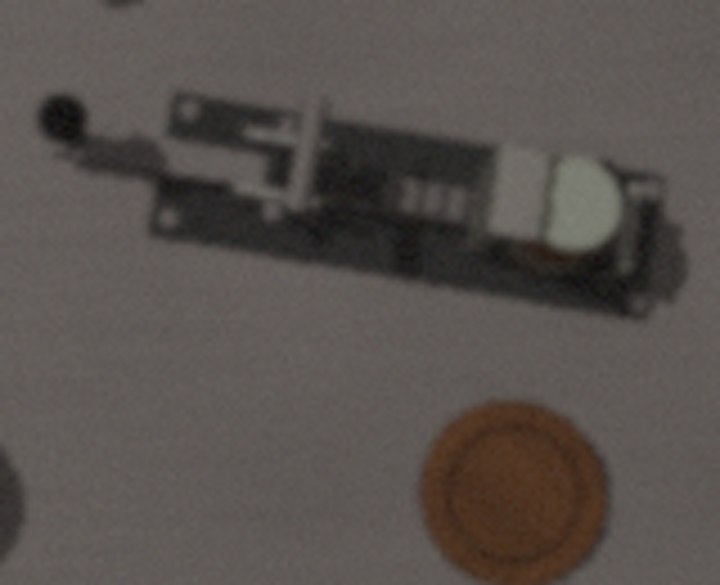

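```bash
python3 - <<'E'
from h import *
c=load("top0");W=cloud(c)
f=lambda x,y:(x/4.5+190-.4,y/4.5+150-.4)
cor=onplane(c,[f(176,92),f(151,236),f(647,318),f(668,174)],8)
print(cor.round(1)); 
print("len",np.linalg.norm(cor[1]-cor[2]),np.linalg.norm(cor[0]-cor[3]),np.linalg.norm(cor[0]-cor[1]),np.linalg.norm(cor[2]-cor[3]))
y=(cor[0]+cor[1]-cor[2]-cor[3]);y[2]=0;y/=np.linalg.norm(y);x=np.array([y[1],-y[0],0])
O=cor.mean(0)+y*32.5;O[2]=0
print("ydir",y,"yaw",np.arctan2(-y[0],y[1]),"O",O)
ball=onplane(c,[f(63,118)],102)[0];print("ball",ball, "pred",O+y*168)
h=W[...,2]
def cen(name,zlo,zhi,u0,u1,v0,v1):
    m=np.zeros(h.shape,bool);m[v0:v1,u0:u1]=True
    m&=(h>zlo)&(h<zhi);p=W[m];l=np.c_[(p-O)@x,(p-O)@y,p[:,2]]
    print(name,len(p),"world",np.median(p,0).round(1),"clamp mean",l.mean(0).round(1),l.min(0).round(1),l.max(0).round(1))
cen("lever",113,140,248,266,165,205)
cen("ball",95,125,196,212,168,184)
cen("jaw+lip",117,135,296,315,175,210)
cen("lid",100,115,310,335,175,210)
E
```

```text
[[ 675.1   53.1    8. ]
 [ 585.9   68.6    8. ]
 [ 532.6 -230.1    8. ]
 [ 620.2 -247.4    8. ]]
len 303.45498799877174 305.53426851710987 90.53816646359245 89.28987301412288
ydir [0.17749093 0.98412244 0.        ] yaw -0.17843631598244225 O [609.23031762 -56.96213984   0.        ]
ball [641.22583472 111.06714341 102.        ] pred [639.04879462 108.37042934   0.        ]
lever 150 world [614.4 -24.1 127.1] clamp mean [ -0.9  33.  126.9] [-32.   26.1 118.7] [ 31.6  40.1 133.5]
ball 97 world [638.7 108.9 111.9] clamp mean [ -0.3 169.  111.3] [-12.5 156.6 102. ] [ 14.  181.7 119.1]
jaw+lip 234 world [ 594.  -138.8  122.2] clamp mean [ -1.2 -83.4 122.1] [-25.7 -97.6 117.2] [ 24.1 -69.9 126.6]
lid 296 world [ 586.8 -172.3  110.5] clamp mean [  -1.1 -117.9  110.5] [ -25.5 -139.6  103.3] [ 24.4 -99.1 114.6]
```

```bash
python3 - <<'E'
from h import *
from cell import manip
from scipy.spatial.transform import Rotation as R
s=manip.read_state()
M=R.from_euler('xyz',s["eef_rot"]).as_matrix();print(M.round(4))
y=np.array([.1775,.9841,0]);x=np.array([.9841,-.1775,0]);O=np.array([608.8,-56.6,0])
for sg in(1,-1):
    T=np.c_[[0,0,-1],sg*x,np.cross([0,0,-1],sg*x)]
    print(sg,R.from_matrix(T@M.T).as_rotvec())
for n,q in dict(prelever=(0,2,124),endlever=(0,76,124),handle=(0,168,72),jar=(0,-117,62)).items():
    p=O+q[0]*x+q[1]*y;p[2]=q[2];print(n,p.round(1),"from now",(p-s["eef_pos"]).round(1))
E
```

```text
[[-3.000e-04  4.093e-01 -9.124e-01]
 [ 8.000e-04 -9.124e-01 -4.093e-01]
 [-1.000e+00 -8.000e-04 -1.000e-04]]
1 [-5.88241006e-04 -6.55397038e-04  9.70607304e-01]
-1 [-7.73096666e-04  6.93880403e-04 -2.17098514e+00]
prelever [609.2 -54.6 124. ] from now [ 384.1  447.  -100. ]
endlever [622.3  18.2 124. ] from now [ 397.2  519.8 -100. ]
handle [638.6 108.7  72. ] from now [ 413.5  610.4 -152. ]
jar [ 588.  -171.7   62. ] from now [ 362.9  329.9 -162. ]
```

Call:
jog_arm:
  series: [0,0,0,0,0,0.05,-1,0,0,0,0,0,0.08,-1,0,0,0.1,0.038,0.045,0.08,-1,0,0,0.2,0.076,0.089,0.08,-1,0,0,0.3,0.115,0.134,0.08,-1,0,0,0.4,0.154,0.179,0.08,-1,0,0,0.5,0.192,0.223,0.08,-1,0,0,0.6,0.23,0.268,0.08,-1,0,0,0.7,0.269,0.313,0.08,-1,0,0,0.8,0.307,0.358,0.08,-1,0,0,0.9,0.345,0.402,0.08,-1,0,0,0.97,0.384,0.447,0.08,-1,0,0,0.97,0.384,0.447,0.06,-1,0,0,0.97,0.384,0.447,0.03,-1,0,0,0.97,0.384,0.447,0,-1,0,0,0.97,0.384,0.447,0,-1,0,0,0.97,0.384,0.447,0,-1]
  squeeze: 20

```text
clock: 2.28
eef_pos: [609.5, -54.9, 225.8]
eef_rot: [1.585, 1.569, -0.165]
wrist_force: [0.0, -0.0, 1.0]
finger_gap: 0.5
```

```bash
python3 - <<'E'
from h import *
from cell import manip
from scipy.spatial.transform import Rotation as R
s=manip.read_state()
c=manip.camera("wrist");T=np.eye(4);T[:3,:3]=R.from_euler('xyz',s["eef_rot"]).as_matrix();T[:3,3]=s["eef_pos"]
P=T@c["mount"];print(T[:3,:3].round(3).tolist())
y=np.array([.1775,.9841,0]);x=np.array([.9841,-.1775,0]);O=np.array([608.8,-56.6,0])
im=c["color"].copy()
for q in [(0,31,129),(32,31,129),(-32,31,129),(0,168,116),(0,-79,122),(-45,-185,8),(45,-185,8),(-45,120,8),(45,120,8),(0,-117,110)]:
    p=O+q[0]*x+q[1]*y;p[2]=q[2];u=proj(c,p,P)[0]
    if abs(u).max()<800: cv2.circle(im,tuple(int(a) for a in u),4,(0,0,255),1)
cv2.imwrite("pics/w1.png",im)
E
```

```text
[[0.001, 0.984, -0.178], [-0.0, -0.178, -0.984], [-1.0, 0.001, -0.0]]
```

View pics/w1.png

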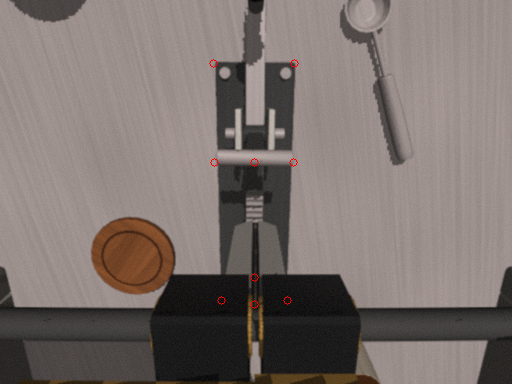

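The wrist view puts the predicted plate corners (213,63) and (294,63) on the real ones. The lever bar is at row 157 against a predicted 162, about 2-3 mm further +y. I'll descend behind it and push.

Call:
jog_arm:
  series: [0,0,0,0,0,-0.05,-1,0,0,0,0,0,-0.085,-1,0,0,0,0,0,-0.101,-1,0,0,0,0,0,-0.101,-1,0,0,0,0.0018,0.01,-0.101,-1,0,0,0,0.0036,0.02,-0.101,-1,0,0,0,0.0054,0.03,-0.101,-1,0,0,0,0.0072,0.04,-0.101,-1,0,0,0,0.009,0.05,-0.101,-1,0,0,0,0.0108,0.06,-0.101,-1,0,0,0,0.0126,0.07,-0.101,-1,0,0,0,0.0137,0.076,-0.101,-1,0,0,0,0.0137,0.076,-0.101,-1,0,0,0,0.0137,0.076,-0.101,-1]

```text
clock: 4.08
eef_pos: [622.8, 21.0, 123.4]
eef_rot: [-1.101, 1.571, -2.851]
wrist_force: [0.4, 0.2, -0.2]
finger_gap: 0.3
```

```bash
python3 - <<'E'
from h import *
from cell import manip
c=manip.camera("scene");cv2.imwrite("pics/s2.png",cv2.resize(c["color"][120:270,150:310],None,fx=4,fy=4,interpolation=cv2.INTER_CUBIC))
E
```

```text
(no output)
```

View pics/s2.png

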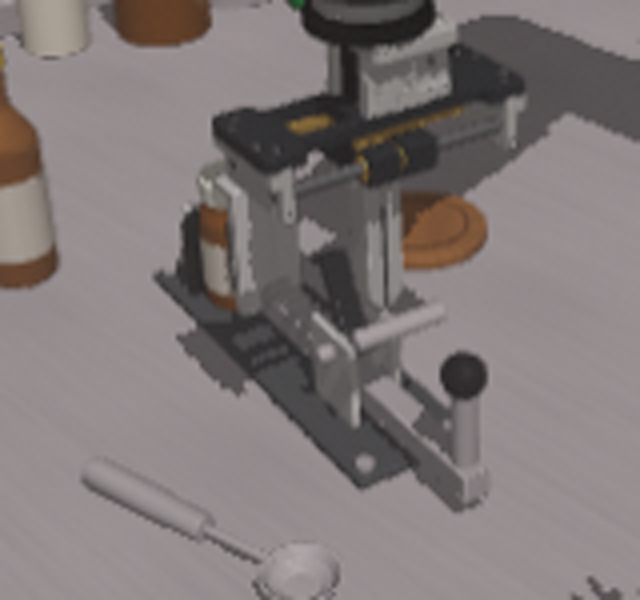

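The pawl is thrown back: the lever bar leans towards the handle at (400,320), the pawl tip is raised at (340,285), and the contact force is about 0. Next is the handle.

Call:
jog_arm:
  series: [0,0,0,0,0,0.04,-1,0,0,0,0,0,0.075,-1,0,0,0,0.008,0.045,0.075,0.3,0,0,0,0.016,0.089,0.075,0.3,0,0,0,0.016,0.089,0.075,0.3,0,0,0,0.016,0.089,0.075,0.3,0,0,0,0.016,0.089,0.075,0.3]

```text
clock: 5.0
eef_pos: [638.9, 109.0, 198.5]
eef_rot: [0.22, 1.571, -1.531]
wrist_force: [-0.6, 0.1, -0.0]
finger_gap: 47.2
```

```bash
python3 - <<'E'
from h import *
from cell import manip
from scipy.spatial.transform import Rotation as R
s=manip.read_state();print(s["eef_pos"],s["finger_gap"])
c=manip.camera("wrist");im=c["color"]
cv2.imwrite("pics/w3.png",im)
c=manip.camera("top");cv2.imwrite("pics/t3.png",c["color"])
E
```

```text
[638.87032541 109.04384092 198.52896537] 47.15303578205938
```

View pics/w3.png

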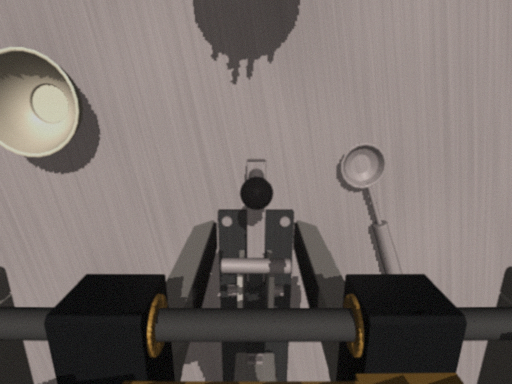

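View pics/t3.png

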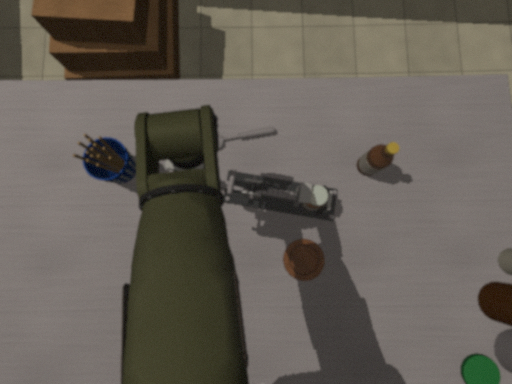

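```bash
python3 - <<'E'
from h import *
from cell import manip
from scipy.spatial.transform import Rotation as R
s=manip.read_state()
c=manip.camera("wrist");T=np.eye(4);T[:3,:3]=R.from_euler('xyz',s["eef_rot"]).as_matrix();T[:3,3]=s["eef_pos"]
P=T@c["mount"]
print(onplane(c,[(257,192)],102,P), onplane(c,[(255,266)],100,P))
g=cv2.cvtColor(c["color"],cv2.COLOR_BGR2GRAY)[170:215,230:285]
print(P[:3,3])
E
```

```text
[[641.53726773 113.0057556  102.        ]] [[627.18679708  43.93289962 100.        ]]
[653.26512422 186.10913791 357.60605268]
```

Call:
jog_arm:
  series: [0,0,0,0.0015,0.0025,-0.04,0.3,0,0,0,0.0015,0.0025,-0.08,0.3,0,0,0,0.0015,0.0025,-0.11,0.3,0,0,0,0.0015,0.0025,-0.126,0.3,0,0,0,0.0015,0.0025,-0.126,0.3,0,0,0,0.0015,0.0025,-0.126,-1,0,0,0,0.0015,0.0025,-0.126,-1,0,0,0,0.0015,0.0025,-0.126,-1,0,0,0,0.0015,0.0025,-0.126,-1,0,0,0,0.0015,0.0025,-0.126,-1]
  squeeze: 20

```text
clock: 6.4
eef_pos: [640.5, 112.7, 72.8]
eef_rot: [1.814, 1.57, 0.065]
wrist_force: [-0.7, -1.0, 2.5]
finger_gap: 26.7
```

Call:
jog_arm:
  series: [0,0,0,0,0,0,-1,0,0,0,0,0,0,-1,0,0,0,0,0,0,-1]

```text
clock: 6.78
eef_pos: [640.6, 112.7, 72.8]
eef_rot: [1.87, 1.57, 0.121]
wrist_force: [0.2, -0.6, 5.8]
finger_gap: 26.6
```

The fingers stopped at 26.7 mm, which is on the 28 mm ball above the post. That is a valid hold on the handle, so I'll pull gently.

Call:
jog_arm:
  series: [0,0,0,0.0018,0.01,0,-1,0,0,0,0.0036,0.02,0,-1,0,0,0,0.0054,0.03,0,-1,0,0,0,0.0072,0.04,0,-1,0,0,0,0.009,0.05,0,-1,0,0,0,0.0108,0.06,0,-1,0,0,0,0.0117,0.065,0,-1,0,0,0,0.0122,0.068,0,-1,0,0,0,0.0122,0.068,0,-1,0,0,0,0.0122,0.068,0,-1]

```text
clock: 8.02
eef_pos: [653.3, 180.4, 72.8]
eef_rot: [1.714, 1.569, -0.036]
wrist_force: [5.2, -1.5, 2.7]
finger_gap: 27.0
```

```bash
python3 - <<'E'
from h import *
from cell import manip
c=manip.camera("scene");cv2.imwrite("pics/s4.png",cv2.resize(c["color"][120:270,150:310],None,fx=4,fy=4,interpolation=cv2.INTER_CUBIC))
cv2.imwrite("pics/w4.png",manip.camera("wrist")["color"])
E
```

```text
(no output)
```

View pics/s4.png

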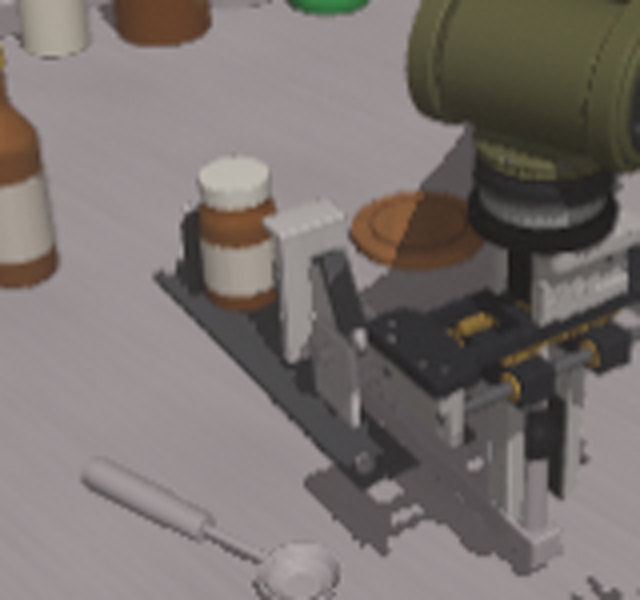

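View pics/w4.png

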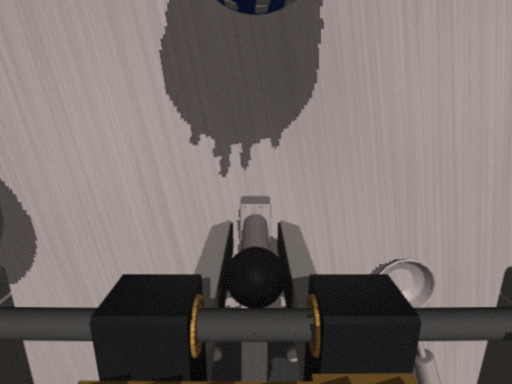

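The bar followed the hand: the jaw at (310,220) is well clear of the jar (235,180). I'll creep to the end stop and watch the force.

Call:
jog_arm:
  series: [0,0,0,0.0003,0.0015,0,-1,0,0,0,0.0005,0.003,0,-1,0,0,0,0.0005,0.003,0,-1]

```text
clock: 8.5
eef_pos: [653.3, 180.6, 72.7]
eef_rot: [-0.022, 1.567, -1.773]
wrist_force: [-2.6, -20.5, 8.4]
finger_gap: 26.8
```

Call:
jog_arm:
  series: [0,0,0,0.0003,0.0015,0,-1,0,0,0,0.0005,0.003,0,-1,0,0,0,0.0005,0.003,0,-1]

```text
clock: 8.88
eef_pos: [653.7, 183.3, 72.2]
eef_rot: [-0.099, 1.566, -1.851]
wrist_force: [-0.5, -21.8, 5.2]
finger_gap: 26.7
```

End stop felt: 20 N, with the fingers starting to slip. I'll release and rise.

Call:
jog_arm:
  series: [0,0,0,0,0,0,0.3,0,0,0,0,0,0,0.3,0,0,0,0,0,0,0.3,0,0,0,0,0,0.03,0.3,0,0,0,0,0,0.07,0.3,0,0,0,0,0,0.13,0.6,0,0,0,-0.01,-0.055,0.16,1,0,0,0,-0.02,-0.11,0.16,1,0,0,0,-0.03,-0.165,0.16,1,0,0,0,-0.04,-0.22,0.16,1,0,0,0,-0.045,-0.25,0.16,1,0,0,0,-0.045,-0.25,0.16,1,0,0,0,-0.045,-0.25,0.16,1]

```text
clock: 10.5
eef_pos: [608.7, -62.3, 232.4]
eef_rot: [-2.815, 1.571, 1.719]
wrist_force: [-0.0, 0.4, -0.9]
finger_gap: 94.1
```

```bash
python3 - <<'E'
from h import *
from cell import manip
import pickle
s=manip.read_state();print(s["eef_pos"],s["finger_gap"])
c=manip.camera("scene");pickle.dump(c,open("pics/s5.pkl","wb"));cv2.imwrite("pics/s5.png",cv2.resize(c["color"][120:270,150:310],None,fx=4,fy=4,interpolation=cv2.INTER_CUBIC))
c=manip.camera("top");pickle.dump(c,open("pics/t5.pkl","wb"));cv2.imwrite("pics/t5.png",cv2.resize(c["color"][150:280,190:350],None,fx=4.5,fy=4.5,interpolation=cv2.INTER_CUBIC))
E
```

```text
[608.70882317 -62.32772998 232.39927291] 94.050655491197
```

View pics/s5.png

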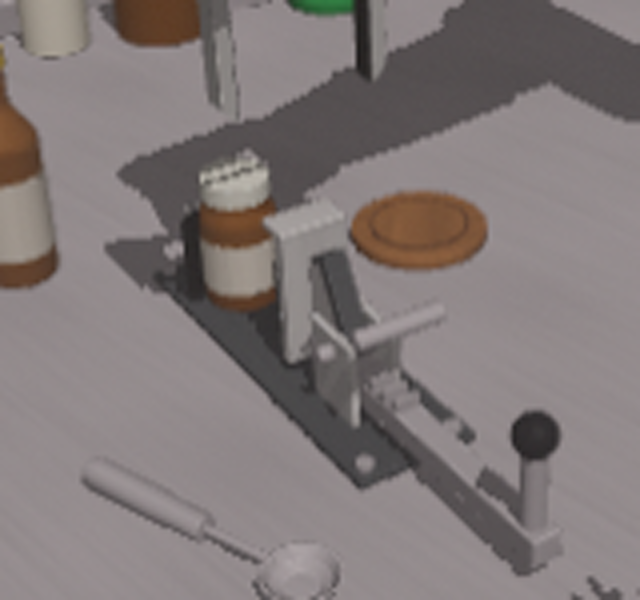

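View pics/t5.png

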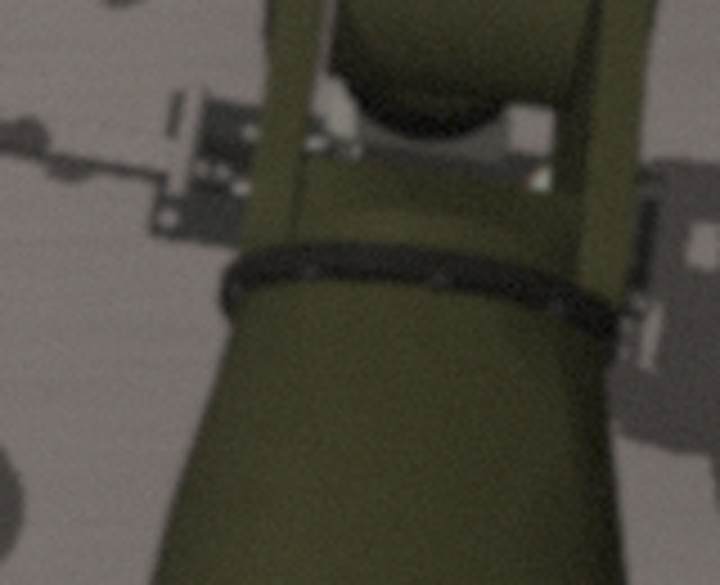

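```bash
python3 - <<'E'
from h import *
c=load("s5");c0=load("scene0")
f=lambda x,y:(x/4+150-.4,y/4+120-.4)
O=np.array([608.8,-56.6,0]);y=np.array([.1775,.9841,0]);x=np.array([.9841,-.1775,0])
def rep(n,p): print(n,p.round(1),"clamp",((p-O)@x).round(1),((p-O)@y).round(1))
def ball(c):
    g=c["color"].max(2);m=(g<60).astype(np.uint8);m[:,:255]=0;m[:205]=0;m[250:]=0;m[:,300:]=0
    n,l,st,ce=cv2.connectedComponentsWithStats(m);i=1+st[1:,4].argmax();return ce[i],st[i]
for k in(c0,c):
    ce,st=ball(k);print(ce,st);rep("ball",onplane(k,[ce],102)[0])
# jar from scene: label at mid height; lid points
W=cloud(c);m=np.zeros(W.shape[:2],bool);m[155:200,195:222]=True
m&=(W[...,2]>30)&(W[...,2]<106)
p=W[m];l=np.c_[(p-O)@x,(p-O)@y];k=(l[:,1]<-80)&(l[:,1]>-150)&(abs(l[:,0])<40);p=p[k];l=l[k]
A=np.c_[2*l,np.ones(len(l))]
sol=np.linalg.lstsq(A,(l**2).sum(1),rcond=None)[0];print("jar circle clamp",sol[:2],"r",np.sqrt(sol[2]+sol[:2]@sol[:2]),len(l))
# top view lid, white mask
t=load("top0");hsv=cv2.cvtColor(t["color"],cv2.COLOR_BGR2HSV)
Wt=cloud(t);h=Wt[...,2]
m=(h>103)&(h<117);m[:175]=0;m[212:]=0;m[:,:308]=0;m[:,340:]=0
p=Wt[m];l=np.c_[(p-O)@x,(p-O)@y];print("lid",len(l),"x range",np.percentile(l[:,0],[1,50,99]),"y min",np.percentile(l[:,1],[1,99]))
tr=((Wt[...,2]>8)&(Wt[...,2]<18)).astype(np.uint8);tr[:236]=0;tr[286:]=0;tr[:,:278]=0;tr[:,:][:,332:]=0
hs=(hsv[...,1]>90)&(hsv[...,0]<20);tm=np.zeros_like(hs);tm[230:290,270:340]=hs[230:290,270:340]
cn=max(cv2.findContours(tm.astype(np.uint8),cv2.RETR_EXTERNAL,cv2.CHAIN_APPROX_NONE)[0],key=len)
e=onplane(t,cn.reshape(-1,2),12);A=np.c_[2*e[:,:2],np.ones(len(e))];s=np.linalg.lstsq(A,(e[:,:2]**2).sum(1),rcond=None)[0];print("trivet",s[:2],np.sqrt(s[2]+s[:2]@s[:2]))
hs=(cv2.cvtColor(c["color"],cv2.COLOR_BGR2HSV));hs=(hs[...,1]>80)&(hs[...,0]<20);tm=np.zeros_like(hs);tm[160:192,234:276]=hs[160:192,234:276]
cn=max(cv2.findContours(tm.astype(np.uint8),cv2.RETR_EXTERNAL,cv2.CHAIN_APPROX_NONE)[0],key=len)
e=onplane(c,cn.reshape(-1,2),12);A=np.c_[2*e[:,:2],np.ones(len(e))];s=np.linalg.lstsq(A,(e[:,:2]**2).sum(1),rcond=None)[0];print("trivet scene",s[:2],np.sqrt(s[2]+s[:2]@s[:2]))
E
```

```text
[265.32608696 213.54347826] [260 209  11  11  92]
ball [641. 114. 102.] clamp 1.4 173.6
[283.05882353 228.52941176] [278 223  11  12 102]
ball [653.7 181.3 102. ] clamp 2.0 242.0
jar circle clamp [  -0.15874129 -116.95577504] r 30.50228239771758 481
lid 297 x range [-24.54831641  -0.57269206  24.40943586] y min [-138.88476631  -99.91294598]
trivet [ 430.11909396 -145.18280108] 52.22578652977425
trivet scene [ 436.35908858 -135.05242176] 55.44669958024831
```

Call:
jog_arm:
  series: [0,0,0,-0.01,-0.055,0,1,0,0,0,-0.0206,-0.109,0,1,0,0,0,-0.0206,-0.109,-0.03,1,0,0,0,-0.0206,-0.109,-0.05,1,0,0,0,-0.0206,-0.109,-0.05,1]

```text
clock: 11.22
eef_pos: [587.7, -171.3, 181.1]
eef_rot: [-1.748, 1.568, 2.786]
wrist_force: [-0.1, -0.3, -0.0]
finger_gap: 93.8
```

```bash
python3 - <<'E'
from h import *
from cell import manip
from scipy.spatial.transform import Rotation as R
s=manip.read_state();print(s["eef_pos"])
c=manip.camera("wrist");T=np.eye(4);T[:3,:3]=R.from_euler('xyz',s["eef_rot"]).as_matrix();T[:3,3]=s["eef_pos"]
P=T@c["mount"];im=c["color"]
cv2.imwrite("pics/w6.png",im);W=cloud(c,P)
hs=cv2.cvtColor(im,cv2.COLOR_BGR2HSV)
m=((W[...,2]>7)&(W[...,2]<18)&(hs[...,1]>70)&(hs[...,0]<22)&(W[...,0]<520)).astype(np.uint8)
n,l,st,ce=cv2.connectedComponentsWithStats(m);print(st[1:][st[1:,4]>100])
i=1+st[1:,4].argmax()
cn=max(cv2.findContours((l==i).astype(np.uint8),cv2.RETR_EXTERNAL,cv2.CHAIN_APPROX_NONE)[0],key=len).reshape(-1,2)
print(W[l==i].mean(0))
e=onplane(c,cn,12,P);(cx,cy),r=cv2.minEnclosingCircle(e[:,:2].astype(np.float32));print(cx,cy,r,e.min(0),e.max(0))
c=load("s5");hs=cv2.cvtColor(c["color"],cv2.COLOR_BGR2HSV);W=cloud(c)
print("scene W",W[177,255],W[166,255],W[185,255],W[177,240],W[177,269])
print(proj(c,[[430,-145,12],[485,-145,12],[375,-145,12],[430,-90,12],[430,-200,12]]))
E
```

```text
[ 587.72838361 -171.27634245  181.11346932]
[[  57  127  102   98 7768]]
[ 431.92308201 -142.6167141    11.24185958]
431.7362060546875 -143.80435180664062 54.9944953918457 [ 377.5231214  -197.68843077   12.        ] [486.40050004 -90.37932514  12.        ]
scene W [ 436.97930313 -131.06149743   13.14641711] [ 369.87252933 -199.98078633   -0.4389882 ] [ 465.33361707 -102.17016764    8.5013864 ] [ 467.73730328 -167.87250087   11.04894852] [ 404.71671743 -100.67687509   11.96521761]
[[253.51875235 174.96148996]
 [240.85638036 181.3746762 ]
 [265.53439973 168.87955825]
 [265.84005287 181.18621375]
 [241.8620339  169.07626101]]
```

View pics/w6.png

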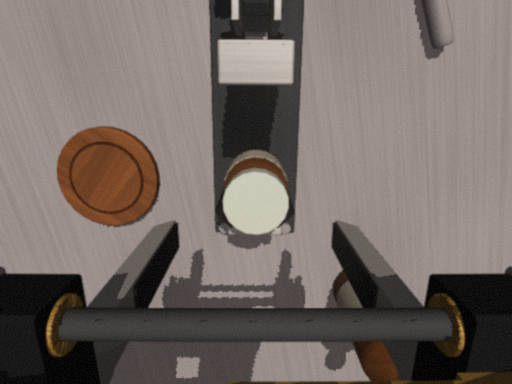

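The lid is at (255,201), midway between the fingers at 180 and 333, and the trivet is at (108,176), whole and at (431.7,-143.8). I'll check the lid's y before descending.

```bash
python3 - <<'E'
from h import *
from cell import manip
from scipy.spatial.transform import Rotation as R
s=manip.read_state()
c=manip.camera("wrist");T=np.eye(4);T[:3,:3]=R.from_euler('xyz',s["eef_rot"]).as_matrix();T[:3,3]=s["eef_pos"]
P=T@c["mount"];print(onplane(c,[(255,201),(255,168),(255,234),(222,201),(288,201)],110,P).round(1),s["eef_pos"])
E
```

```text
[[ 589.1 -167.6  110. ]
 [ 593.7 -142.2  110. ]
 [ 584.2 -194.6  110. ]
 [ 564.2 -163.1  110. ]
 [ 614.  -172.1  110. ]] [ 588.21026989 -171.47727247  182.48920556]
```

Call:
jog_arm:
  series: [0,0,0,0.0005,0.002,-0.03,1,0,0,0,0.0005,0.002,-0.06,1,0,0,0,0.0005,0.002,-0.09,1,0,0,0,0.0005,0.002,-0.11,1,0,0,0,0.0005,0.002,-0.12,1,0,0,0,0.0005,0.002,-0.12,1,0,0,0,0.0005,0.002,-0.12,-1,0,0,0,0.0005,0.002,-0.12,-1,0,0,0,0.0005,0.002,-0.12,-1,0,0,0,0.0005,0.002,-0.12,-1,0,0,0,0.0005,0.002,-0.12,-1,0,0,0,0.0005,0.002,-0.12,-1]
  squeeze: 28

```text
clock: 12.82
eef_pos: [588.5, -170.3, 62.6]
eef_rot: [0.803, 1.571, -0.947]
wrist_force: [-1.4, -0.1, 3.5]
finger_gap: 57.9
```

Call:
jog_arm:
  series: [0,0,0,0,0,0.01,-1,0,0,0,0,0,0.025,-1,0,0,0,0,0,0.05,-1,0,0,0,0,0,0.075,-1,0,0,0,0,0,0.1,-1,0,0,0,0,0,0.1,-1,0,0,0,0,0,0.1,-1]

```text
clock: 13.7
eef_pos: [588.0, -170.2, 161.6]
eef_rot: [-1.738, 1.57, 2.795]
wrist_force: [-0.8, 0.6, -5.1]
finger_gap: 57.8
```

```bash
python3 - <<'E'
from h import *
from cell import manip
c=manip.camera("scene");cv2.imwrite("pics/s7.png",cv2.resize(c["color"][80:270,130:310],None,fx=3,fy=3,interpolation=cv2.INTER_CUBIC))
E
```

```text
(no output)
```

View pics/s7.png

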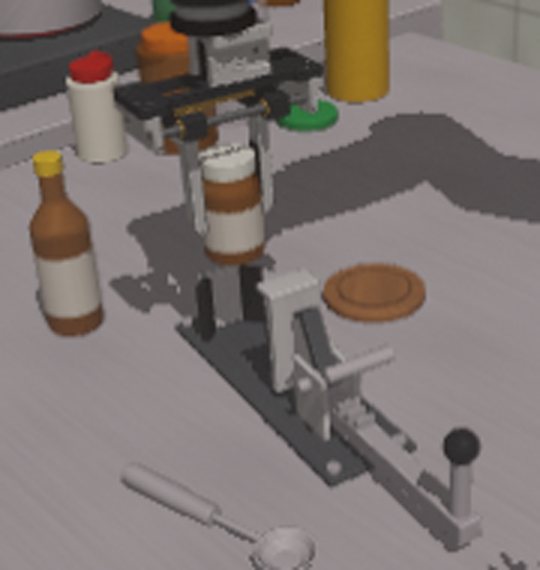

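The jar is held upright and clear of the clamp, with the pawl up and the bar back. I'll carry it to the trivet.

Call:
jog_arm:
  series: [0,0,0,-0.02,0.003,0,-1,0,0,0,-0.05,0.008,0,-1,0,0,0,-0.08,0.013,0,-1,0,0,0,-0.11,0.018,0,-1,0,0,0,-0.14,0.023,0,-1,0,0,0,-0.1565,0.0257,0,-1,0,0,0,-0.1565,0.0257,-0.02,-1,0,0,0,-0.1565,0.0257,-0.045,-1,0,0,0,-0.1565,0.0257,-0.065,-1,0,0,0,-0.1565,0.0257,-0.08,-1,0,0,0,-0.1565,0.0257,-0.088,-1,0,0,0,-0.1565,0.0257,-0.09,-1,0,0,0,-0.1565,0.0257,-0.09,-1]

```text
clock: 15.38
eef_pos: [432.2, -144.7, 72.8]
eef_rot: [1.36, 1.57, -0.39]
wrist_force: [-0.1, 0.0, -4.5]
finger_gap: 57.4
```

```bash
python3 - <<'E'
from h import *
from cell import manip
from scipy.spatial.transform import Rotation as R
s=manip.read_state();print(s["eef_pos"],s["wrist_force"])
c=manip.camera("top");cv2.imwrite("pics/t8.png",cv2.resize(c["color"][200:320,240:370],None,fx=4,fy=4))
c=manip.camera("scene");cv2.imwrite("pics/s8.png",cv2.resize(c["color"][100:220,180:320],None,fx=4,fy=4,interpolation=cv2.INTER_CUBIC))
c=manip.camera("wrist");cv2.imwrite("pics/w8.png",c["color"])
E
```

```text
[ 432.17342395 -144.66303696   72.78364952] [-0.06316213  0.04885662 -4.51416958]
```

View pics/s8.png

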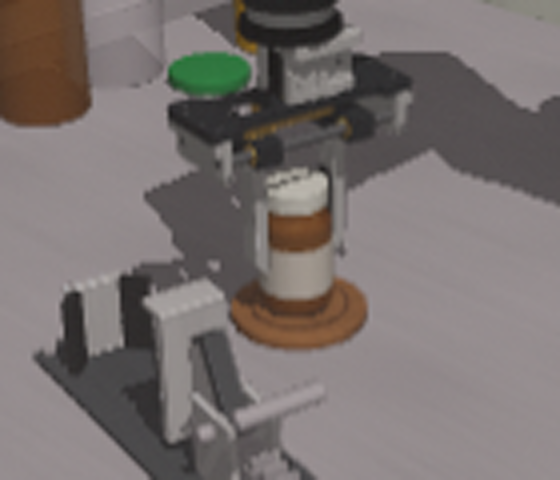

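View pics/w8.png

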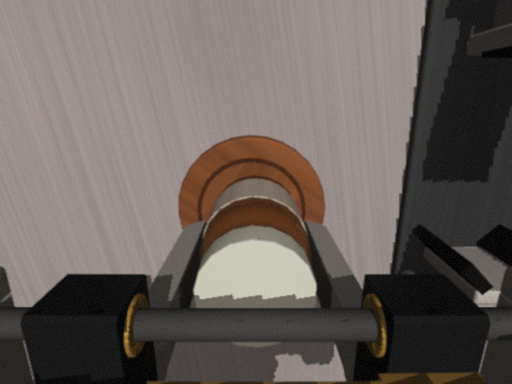

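In the scene view the jar (299, 245) stands over the trivet's middle column (230–368, mid 299). In the wrist view it is about 2 mm off to the right. I'll lower it in small steps.

Call:
jog_arm:
  series: [0,0,0,-0.001,0,-0.002,-1,0,0,0,-0.001,0,-0.004,-1,0,0,0,-0.001,0,-0.005,-1,0,0,0,-0.001,0,-0.005,-1]

```text
clock: 16.02
eef_pos: [430.9, -144.6, 67.3]
eef_rot: [-1.757, 1.571, 2.777]
wrist_force: [0.5, -0.7, -4.5]
finger_gap: 57.6
```

Call:
jog_arm:
  series: [0,0,0,0,0,-0.0005,-1,0,0,0,0,0,-0.001,-1,0,0,0,0,0,-0.001,-1]

```text
clock: 16.4
eef_pos: [431.0, -144.6, 66.6]
eef_rot: [1.337, 1.571, -0.413]
wrist_force: [-1.0, 0.7, -0.9]
finger_gap: 57.7
```

Contact starting (the weight is coming off the wrist). One more half millimetre.

Call:
jog_arm:
  series: [0,0,0,0,0,-0.0005,-1,0,0,0,0,0,-0.0005,-1]

```text
clock: 16.65
eef_pos: [431.0, -144.6, 66.5]
eef_rot: [1.004, 1.571, -0.745]
wrist_force: [-4.9, 1.4, 8.3]
finger_gap: 57.5
```

Call:
jog_arm:
  series: [0,0,0,0,0,0,-0.2,0,0,0,0,0,0,0.6,0,0,0,0,0,0,0.9,0,0,0,0,0,0,0.9,0,0,0,0,0,0,0.9,0,0,0,0,0,0.02,0.9,0,0,0,0,0,0.05,0.9,0,0,0,0,0,0.09,0.9,0,0,0,0,0,0.14,0.9,0,0,0,0,0,0.18,0.9,0,0,0,-0.02,-0.05,0.2,0.9,0,0,0,-0.04,-0.1,0.2,0.9,0,0,0,-0.06,-0.15,0.2,0.9,0,0,0,-0.08,-0.2,0.2,0.9,0,0,0,-0.08,-0.2,0.2,0.9,0,0,0,-0.08,-0.2,0.2,0.9]

```text
clock: 18.65
eef_pos: [351.1, -344.2, 265.8]
eef_rot: [-2.757, 1.57, 1.776]
wrist_force: [-0.1, 0.3, 1.0]
finger_gap: 89.2
```

```bash
python3 - <<'E'
from h import *
from cell import manip
s=manip.read_state();print(s["eef_pos"],s["wrist_force"])
c=manip.camera("scene");cv2.imwrite("pics/s9.png",c["color"])
cv2.imwrite("pics/s9z.png",cv2.resize(c["color"][120:270,150:310],None,fx=4,fy=4,interpolation=cv2.INTER_CUBIC))
c=manip.camera("top");W=cloud(c);cv2.imwrite("pics/t9.png",c["color"])
m=(W[...,2]>105)&(W[...,2]<122);m[:235]=0;m[300:]=0;m[:,:285]=0;m[:,345:]=0
print("lid",m.sum(),W[m].mean(0),W[m].min(0),W[m].max(0))
E
```

```text
[ 351.0760407  -344.16700215  265.80493419] [-0.11408087  0.32352579  0.96091929]
lid 372 [ 431.96439053 -144.20791277  114.33647762] [ 406.72076135 -169.24381462  106.23494325] [ 455.60144732 -119.1940177   118.68809236]
```

View pics/s9z.png

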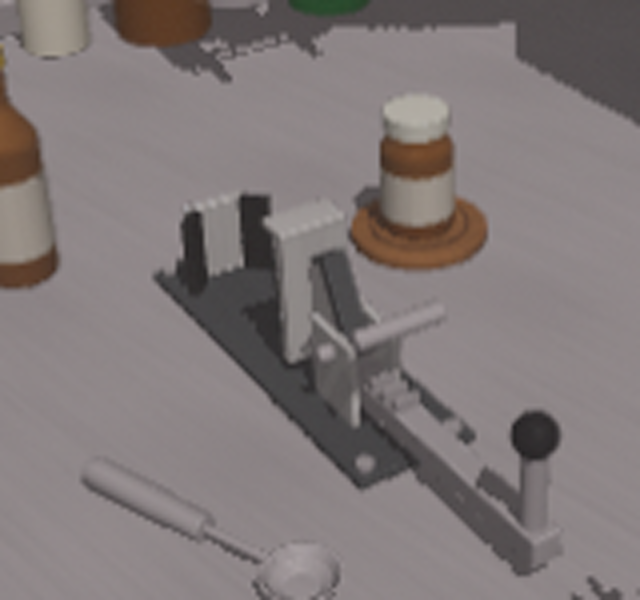

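View pics/t9.png

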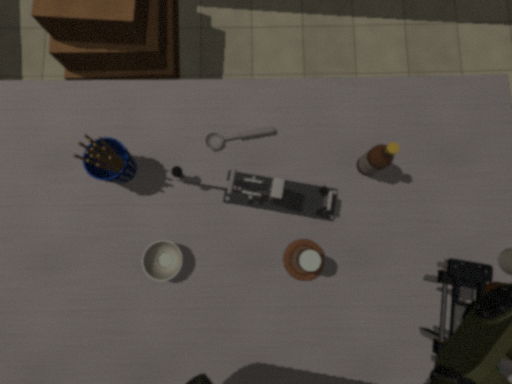

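The jar stands upright on the trivet (lid at (415,115) in the zoomed scene) and the other objects look unmoved. Last check is bar travel from the top view's range data, plus the loose objects.

```bash
python3 - <<'E'
from h import *
from cell import manip
c=manip.camera("top");c0=load("top0")
W=cloud(c);W0=cloud(c0)
def cen(W,zl,zh,u0,u1,v0,v1):
    m=np.zeros(W.shape[:2],bool);m[v0:v1,u0:u1]=1;m&=(W[...,2]>zl)&(W[...,2]<zh);return W[m].mean(0)
a=cen(W0,95,125,194,214,166,186);b=cen(W,95,125,167,187,162,182);print("ball",a,b,np.linalg.norm((b-a)[:2]))
j0=cen(W0,117,130,290,315,172,212);j=cen(W,117,130,265,290,172,212);print("jaw",j0,j,np.linalg.norm((j-j0)[:2]))
for n,q in dict(bowl=(20,60,140,186,238,286),basket=(60,220,75,140,130,185),sauce=(60,200,355,402,138,178)).items(): print(n,(cen(W,*q)-cen(W0,*q)).round(1))
d=cv2.absdiff(c["color"],c0["color"]).max(2);print("spoon diff",d[125:152,205:278].max(),"ref noise",d[90:120,205:278].max())
E
```

```text
ball [638.95537295 109.37694454 111.29476782] [651.61369504 176.19104588 111.0437975 ] 68.00262683170065
jaw [ 593.23324724 -138.85320357  122.11484671] [605.88839495 -71.37502796 122.05346423] 68.65462072288696
bowl [ 0.   0.1 -0.2]
basket [-0.1  0.   0.3]
sauce [-0.1 -0.1  0.3]
spoon diff 10 ref noise 9
```

Bar travel reads 68–68.7 mm in three independent measurements against the 70 mm stop, though I felt about 20 N at the stop. There is plenty of time, so I'll nudge the handle towards the stop with closed fingers to be sure.

Call:
jog_arm:
  series: [0,0,0,0.03,0.048,0,-1,0,0,0,0.06,0.096,0,-1,0,0,0,0.09,0.144,0,-1,0,0,0,0.12,0.192,0,-1,0,0,0,0.15,0.24,0,-1,0,0,0,0.18,0.288,0,-1,0,0,0,0.21,0.336,0,-1,0,0,0,0.24,0.384,0,-1,0,0,0,0.27,0.432,0,-1,0,0,0,0.293,0.478,0,-1,0,0,0,0.293,0.478,-0.05,-1,0,0,0,0.293,0.478,-0.1,-1,0,0,0,0.293,0.478,-0.14,-1,0,0,0,0.293,0.478,-0.161,-1,0,0,0,0.293,0.478,-0.161,-1,0,0,0,0.2948,0.488,-0.161,-1,0,0,0,0.2962,0.496,-0.161,-1,0,0,0,0.2962,0.496,-0.161,-1]

```text
clock: 21.05
eef_pos: [647.4, 152.4, 105.7]
eef_rot: [1.99, 1.57, 0.241]
wrist_force: [-0.4, -0.7, -0.8]
finger_gap: 0.4
```

Call:
jog_arm:
  series: [0,0,0,0.0003,0.0015,0,-1,0,0,0,0.0005,0.003,0,-1,0,0,0,0.0005,0.003,0,-1]

```text
clock: 21.42
eef_pos: [647.7, 154.4, 105.0]
eef_rot: [-1.455, 1.571, 3.078]
wrist_force: [-0.4, 0.1, 0.4]
finger_gap: 0.4
```

Call:
jog_arm:
  series: [0,0,0,0.0002,0.001,0,-1,0,0,0,0.0004,0.002,0,-1,0,0,0,0.0004,0.002,0,-1]

```text
clock: 21.8
eef_pos: [648.1, 156.5, 104.9]
eef_rot: [-2.242, 1.571, 2.292]
wrist_force: [-0.0, 0.4, -0.7]
finger_gap: 0.1
```

Call:
jog_arm:
  series: [0,0,0,0.0002,0.001,0,-1,0,0,0,0.0002,0.001,0,-1]

```text
clock: 22.05
eef_pos: [648.3, 157.5, 104.9]
eef_rot: [-2.823, 1.571, 1.711]
wrist_force: [0.1, 0.6, 0.5]
finger_gap: 0.8
```

Call:
jog_arm:
  series: [0,0,0,0.0002,0.001,0,-1,0,0,0,0.0002,0.001,0,-1]

```text
clock: 22.3
eef_pos: [648.4, 157.9, 104.9]
eef_rot: [-0.36, 1.57, -2.11]
wrist_force: [-2.5, -5.1, 0.5]
finger_gap: 0.7
```

Call:
jog_arm:
  series: [0,0,0,0.0001,0.0005,0,-1,0,0,0,0.0001,0.0005,0,-1]

```text
clock: 22.55
eef_pos: [648.4, 158.1, 104.9]
eef_rot: [-0.34, 1.569, -2.09]
wrist_force: [-1.9, -7.0, 1.6]
finger_gap: 0.5
```

Call:
jog_arm:
  series: [0,0,0,0.0001,0.0005,0,-1,0,0,0,0.0001,0.0005,0,-1]

```text
clock: 22.8
eef_pos: [648.5, 158.2, 104.8]
eef_rot: [-0.371, 1.569, -2.121]
wrist_force: [-3.6, -9.8, 2.1]
finger_gap: 0.7
```

The force rises past the 4 N sliding friction with no motion, so the bar is against its stop. I'll back off and retreat.

Call:
jog_arm:
  series: [0,0,0,-0.0018,-0.01,0,-1,0,0,0,-0.0045,-0.025,0,-1,0,0,0,-0.0045,-0.025,0.04,-1,0,0,0,-0.0045,-0.025,0.09,-1,0,0,0,-0.0045,-0.025,0.14,-1,0,0,0,-0.05,-0.025,0.16,-1,0,0,0,-0.1,-0.025,0.16,-1,0,0,0,-0.15,-0.025,0.16,-1,0,0,0,-0.2,-0.025,0.16,-1,0,0,0,-0.2,-0.025,0.16,-1,0,0,0,-0.2,-0.025,0.16,-1]

```text
clock: 24.18
eef_pos: [449.2, 134.2, 265.4]
eef_rot: [2.09, 1.569, 0.34]
wrist_force: [0.3, 0.3, -1.6]
finger_gap: 0.7
```

```bash
python3 - <<'E'
from h import *
from cell import manip
c=manip.camera("scene");cv2.imwrite("pics/s10.png",c["color"])
s=manip.read_state();print(s["clock"],s["eef_pos"],abs(s["qd"]).max())
E
```

```text
24.225 [449.45617644 134.19533691 265.0818217 ] 0.017232063530060217
```

View pics/s10.png

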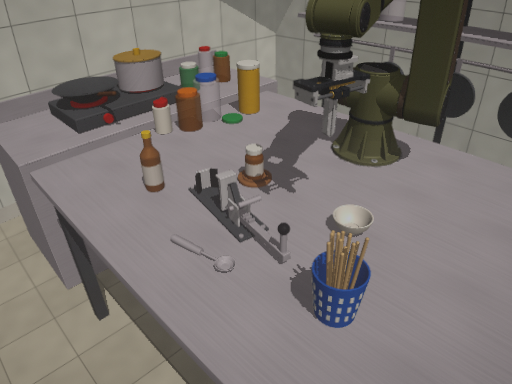

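The jar is upright on the trivet (254,165), the lever is thrown back (247,203), the handle is out (284,232), and the robot is clear. Handing in.

```bash
python3 -c "
from cell import manip
print(manip.sign_off())"
```

```text
the job is handed in; nothing more can be done
None
```

I tipped the pawl's lever back, drew the bar to its end stop by the handle, and lifted the jar straight out. It was lowered onto the trivet until the wrist force showed it had landed, then released. I handed in at about 24 s.

**Jar:** it stands upright with its lid at (432, -144). I measured the trivet centre at (430 to 432, -144 to -145), so it is centred to about 2 mm. The first scene-camera estimate of the trivet, (436, -135), disagreed with the top and wrist views, so I did not use it.

**Bar:** the cameras gave 68 to 68.7 mm of travel against the 70 mm stop. Because of that gap I nudged the handle towards the stop again. It moved about 0.5 mm or less while the force rose to 10 N, well past the 4 N sliding friction, so I take it as fully back.

**Handle grip:** the fingers closed on the ball (26.7 mm) rather than the post, and slipped about 3 mm once the stop was reached.

**Everything else:** the pawl is still up in the last picture. Before that final nudge, the bowl, bottle and basket measured within 0.3 mm of where they started and the spoon looked unchanged. After the nudge I checked them only by eye in the last picture.

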